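# Dock the specimen tote on the ramp

## Task

Pick up the white tote of specimen vials, set it upright on the level foot of the docking ramp, lined up with the rails, and let go of it. Then push it from behind up the ramp, sliding and not carrying it, against the sprung bumper until its rear edge drops behind the yellow lip and it lies flat in the dock, and let go. Push gently (never more than 20 N) and leave the other things on the table where they are.

Things in the scene. Friction and masses are not known exactly. Their poses are not given: they have to be found in the camera images.
- tote_center (a point): Centre (half-way up) of the white open tote holding red-capped vials (fixed in it, 37 mm high). 100 mm long (its x axis), 62 mm wide (y), 50 mm high, walls 4 mm, 0.35 to 0.65 kg. Both ends are alike: either may lead. It starts on the table to the right of the ramp's foot; grasp it across its 62 mm width
- tote_end_a (a point): Middle of the tote's bottom edge at its +x end (50 mm from the centre along x, at the underside)
- tote_end_b (a point): Middle of the tote's bottom edge at its -x end
- dock: Docking ramp, fixed. Origin on the table under the toe line, where level foot meets slope; x horizontally towards its high end, z up. Level foot: bare plate, top 8 mm above the table, 100 mm wide, x = -134 to 0 mm, no rails. Set the tote there with its centre about 65 mm before the toe line (40 to 85), within 10 mm sideways and 0.15 rad of the ramp's direction
- ramp: Frame of the slope: x up the slope (12 degrees), y across, z square to it; origin at the toe, in the plane of the grey bed (z = 0). From x = 0 the tote slides on an aluminium deck 6 mm above the bed plane, continued without an upward step by a yellow plate (top at 5.7 mm). Sliding it up takes about 1 to 8 N
- rails_entry (a point): Point between the tops of the side rails, x = 35 mm in the slope's frame. The steel rails reach 50 mm above the bed and stand 68 mm apart inside from x = 35 to 285 mm; below that they flare to about 80 mm at x = 0
- lip_range (a point): Middle of the stretch of bed where the lip can be: x = 125 mm in the slope's frame. The yellow plate ends in a sharp 5.7 mm drop to the bed: the lip. It belongs to a yellow stop unit clamped differently each time, lip edge anywhere from x = 105 to 145 mm; not measured, so feel or look for it. Grippy fingers may hold the rear edge up: past the lip, stroke them 10 to 18 mm down, still pressing
- bumper_range (a point): Middle of the stretch where the black sprung bumper can be. It sits on the stop unit and faces the lip: 44 mm wide, 4 to 22 mm above the bed, its free face 94 mm beyond the lip, so the tote must press it back 6 mm for its rear edge to clear the lip. It pushes with 1 N at first touch and 0.5 N more per mm, solid after 14 mm; it then keeps the tote pressed against the lip
- wash_red_center (a point): Bystander: white wash bottle with red cap, diameter 68, height 195 mm; point on its axis 80 mm up
- wash_green_center (a point): Bystander: white wash bottle with green cap, diameter 68, height 195 mm; point on its axis 80 mm up
- dish_center (a point): Bystander: flat round glass dish, diameter 84, height 14 mm; its centre
- jar_center (a point): Bystander: amber jar with white cap, diameter 52, height 75 mm; its centre
- brush_grip (a point): Bystander: brush lying on the table along y; middle of its handle
- spare_tote_center (a point): Bystander: blue tote with white-capped vials, 100 x 62 x 50 mm, not to be used; its centre

How it is judged:
On the way, in this order (a step that is already met when the one before it is completed fails the run):
1. the white tote stands on the level foot, lined up with the ramp, and is let go (x of tote_center in the frame of dock between -0.092 and -0.033 m and y of tote_center in the frame of dock between -0.014 and 0.014 m and z of tote_center in the frame of dock between 0.028 and 0.038 m and angle between tote_center's own z axis and vertical below 0.06 rad and angle between the x axis of tote_center and the x axis of dock, either way round below 0.2 rad and contact force between the fingers and tote below 0.1 N), for 0.2 s.
2. the whole tote rides on the sloping deck between the rails (x of each of tote_end_a, tote_end_b in the frame of ramp above 0.003 m and z of tote_end_a in the frame of ramp between 0.003 and 0.012 m and z of tote_end_b in the frame of ramp between 0.003 and 0.012 m), for 0.05 s.
At the end, for the whole second after the job is handed in: The white tote lies flat on the grey bed behind the yellow lip, between the rails: both bottom end edges less than 2.5 mm above the bed plane, more than 95 mm up the slope from the toe, centre within 8 mm of the ramp's middle line; at rest and let go (z of tote_end_a in the frame of ramp between -0.004 and 0.0025 m and x of each of tote_end_a, tote_end_b in the frame of ramp above 0.095 m and z of tote_end_b in the frame of ramp between -0.004 and 0.0025 m and y of tote_center in the frame of ramp between -0.008 and 0.008 m and linear speed of tote below 0.01 m/s and angular speed of tote below 0.1 rad/s); the robot touches nothing.
It fails at once if the tote on the slope is pushed or gripped with more than 20 N (x of tote_center in the frame of dock above 0.01 m and contact force between any of the fingers, the arm and tote above 20 N).
It fails at once if the tote is carried instead of slid: its centre more than 30 mm above its sliding height over the slope (x of tote_center in the frame of dock above 0.03 m and z of tote_center in the frame of ramp above 0.061 m).
It fails at once if the tote is tipped by more than 40 degrees (angle between tote_center's own z axis and vertical above 0.7 rad).
It fails at once if a bystander (wash bottle, dish, jar, brush or blue tote) is moved by more than 30 mm (distance of any of wash_red_center, wash_green_center, dish_center, jar_center, brush_grip, spare_tote_center from where it was at the start of the episode above 0.03 m).
It also fails if it takes over 72 s, if anything falls off the work surface, if the arm or the gripper's body presses on something with over 40 N, if the wrist force passes 120 N, or if a joint passes its speed limit or range.

## Robot

A 6-joint arm with a two-finger parallel gripper is mounted at the origin on the work surface. World frame = base frame: x ahead of the robot, y to its left, z up, the work surface at z = 0. Lengths are in m, angles in rad, forces in N, time in s.
With the tool pointing down it reaches from about 0.225 to 0.875 m from the base axis. Payload 3.4 kg.
Tool frame: the origin (TCP) lies on the centre line of the jaws, within the pads' length; the fingertips stand 11 mm ahead of it and the grasp point (between the pads) lies 8 mm behind it; z points along the fingers, y is the line along which they close (so a half turn about z gives the same grasp; the last joint's range is limited). The gripper opens to 85 mm and grips with 20 to 120 N. Pads are 22 mm wide; open, the fingers measure 114 mm over their backs; the gripper's body (76 mm by 85 mm) begins 54 mm behind the grasp point. The pads swing forward as they close: fully open they stand 13 mm farther back than shut.
Start: joints at [-1.411, 0.276, 1.505, -0, 1.361, -0.121], TCP at [0.159, -0.553, 0.242] pointing down, gripper open.
Joint ranges: [-2.89, 2.89], [-0.75, 2.08], [0.22, 2.7], [-1.18, 4.32], [0.11, 2.71], [-2.7, 2.7]. Speed limits (rad/s): [2.57, 2.57, 3.14, 3.14, 3.14, 3.14].

## Interface

Orientations are given as a unit quaternion [w, x, y, z].
In Python, from rig import manip, eyes, job gives the robot as it stands.
- The arm moves only by the tool drive_tool, never from a script. Its argument "rows" is a list of rows, each a list of 3 entries, a list of its own where there are three numbers: the turn, a rotation vector about the world's x, y, z in rad, then the shift along the world's x, y, z in cm, then the finger opening in cm, from 0 to 8.54. A call has 1 to 8 rows; each row shifts and turns the commanded pose from where the row before left it; what a row does not reach is not made up. A row lasts 1/8 s, in which the tool goes at most 62.5 mm and 10.7 degrees, less where a joint would pass 70% of its speed; a pose out of reach is approached as far as the arm can. A call is refused whole if a number of a shift passes 6.25 or a number of a turn 0.188, either way. A call with a gripper value outside its range is refused whole. The fingers move at their own pace and stop on an object; "force" is the grip in N (left out, the last holds). Time passes only in rows, so rows that do not move let the fingers close. It gives the time, the measured TCP pose, the force, the opening and the grip force at its end, in the units of the state.
- manip.get_state(): the state, without advancing time (a new reading comes with each control period).
- eyes.get_image(name): name is "side" or "top" or "wrist"; returns the picture (480x640x3 uint8, red, green, blue); there is no depth.
- eyes.get_calibration(name): a dict with "camera_matrix" (3x3 intrinsics, pixels), "view" (4x4, takes a point from world to camera coordinates). Camera axes: x right, y up, looking along -z (the intrinsics and any distortion apply to the point x, -y, -z); pixel columns grow to the right and rows downward; lengths in m; the calibration is good to about 2 mm. A picture is of the moment at which its call begins: read the wrist's pose just before it. get_calibration takes no time and is no camera call; for the wrist camera it gives the pose at the moment of the call.
- job.sign_off(): hands the job in; it is judged then, once.
The state is a dict: "clock": time; "qpos": joint angles; "qd": joint speeds; "effort": joint torques, N m; "position": TCP position; "ee_rot": TCP orientation; "contact_force": force on the tool from outside, world axes, zero at the start; "moment": the same for the moment, N m; "width": finger opening in m; "gripper_force": force on a finger pad.
Only numpy, scipy, OpenCV 4.12 (cv2) and the standard library are available. Lean on these libraries where they do the work, as an engineer would, in place of code of your own. Each camera call takes 0.05 s, during which the arm holds its last target. There are 200 camera calls.

## Working session

There is one attempt and no reset: what is moved stays moved. The work goes in short steps, Python scripts to look and compute and a tool call to move; the robot and the scene stay as the last step left them, time stands still between calls to the robot, and variables do not carry over. Pictures are saved under pics/ and viewed, at most 10 in all, crops included, and the job is handed in when it is done.

Besides the shell and the picture viewer there is one more tool, called as name(argument=value, ...), one argument or row to a line, values as JSON. drive_tool: Moves the arm, as the interface text tells. Its arguments: {"type":"object","properties":{"rows":{"type":"array"},"force":{"type":"number"}},"required":["rows"]}

```bash
mkdir -p pics; ls
python3 - <<'E'
from rig import manip, eyes, job
import cv2,numpy as np
for n in ("top","side"):
    im=eyes.get_image(n); cv2.imwrite(f"pics/{n}0.png",im[:,:,::-1]); c=eyes.get_calibration(n); print(n,c)
s=manip.get_state(); print(s)
E
```

```text
pics
top {'camera_matrix': array([[452.60537788,   0.        , 317.51610571],
       [  0.        , 452.60537788, 241.45601782],
       [  0.        ,   0.        ,   1.        ]]), 'view': array([[-0.11716264, -0.99310262, -0.00448269,  0.00968667],
       [ 0.97105957, -0.1155057 ,  0.20904963, -0.58679026],
       [-0.20812551,  0.02013985,  0.97789476, -0.877684  ],
       [ 0.        ,  0.        ,  0.        ,  1.        ]])}
side {'camera_matrix': array([[525.78364844,   0.        , 315.92887578],
       [  0.        , 525.78364844, 249.61962289],
       [  0.        ,   0.        ,   1.        ]]), 'view': array([[ 0.98415145, -0.17700485,  0.01073373, -0.5744779 ],
       [ 0.12288784,  0.7243949 ,  0.67834402, -0.08717542],
       [-0.12784564, -0.6662742 ,  0.73466603, -1.04541415],
       [ 0.        ,  0.        ,  0.        ,  1.        ]])}
{'clock': 0.1, 'qpos': array([-1.41100664e+00,  2.76520400e-01,  1.50603670e+00, -2.13874800e-06,
        1.36069870e+00, -1.21034372e-01]), 'qd': array([-0.00082175,  0.00022198, -0.00422859, -0.0001856 , -0.00070903,
        0.000144  ]), 'effort': array([ 1.27304695e-03, -4.17698979e+01, -2.46405047e+01, -2.67325195e-04,
        5.77625455e-03,  6.45958806e-06]), 'position': array([ 0.15925991, -0.55201739,  0.24152065]), 'ee_rot': array([-8.31395801e-04,  9.90158043e-01,  1.39951274e-01, -1.71583888e-05]), 'contact_force': array([-0.46776844, -0.90097952, -0.02021963]), 'moment': array([-0.04666453, -0.04536109,  0.00148022]), 'gripper_force': 0.0, 'width': 0.08540366392236994}
```

View pics/top0.png

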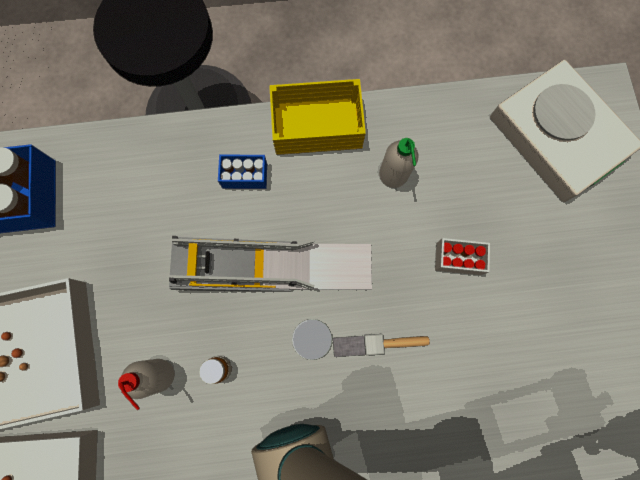

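View pics/side0.png

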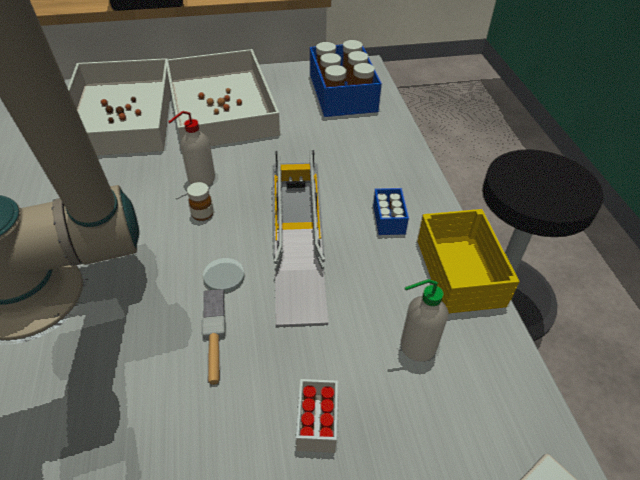

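```bash
cat > h.py <<'E'
import numpy as np, cv2
from rig import manip, eyes, job
def ray(n,uv,z,cal=None):
    c=cal or eyes.get_calibration(n); K=c["camera_matrix"]; V=c["view"]; R=V[:3,:3]; C=-R.T@V[:3,3]
    d=R.T@np.array([(uv[0]-K[0,2])/K[0,0],-(uv[1]-K[1,2])/K[1,1],-1.])
    return (C+d*(z-C[2])/d[2])
def proj(n,p,cal=None):
    c=cal or eyes.get_calibration(n); K=c["camera_matrix"]; q=c["view"]@np.append(p,1)
    return np.array([K[0,0]*q[0]/-q[2]+K[0,2], K[1,1]*-q[1]/-q[2]+K[1,2]])
E
python3 - <<'E'
from h import *
for n,(x0,x1,y0,y1) in dict(top=(425,505,230,285),side=(285,350,370,465)).items():
    im=cv2.imread(f"pics/{n}0.png").astype(int); b,g,r=im[...,0],im[...,1],im[...,2]
    m=((r-g>60)&(r>90)).astype(np.uint8); m[:,:x0]=0;m[:,x1:]=0;m[:y0]=0;m[y1:]=0
    k=cv2.connectedComponentsWithStats(m); 
    for s,c in zip(k[2][1:],k[3][1:]):
        if s[4]>8: print(n,s[4],c.round(1),ray(n,c,.039).round(4))
    p=np.argwhere(m)[:,::-1].astype(np.float32); R=cv2.minAreaRect(p); print(R, [ray(n,q,.039).round(4)[:2] for q in cv2.boxPoints(R)])
im=cv2.imread("pics/top0.png")
a=cv2.resize(im[230:300,150:390],None,fx=3.3,fy=3.3,interpolation=cv2.INTER_CUBIC)
b=cv2.resize(im[228:283,425:505],None,fx=6,fy=6,interpolation=cv2.INTER_CUBIC)
o=np.zeros((600,800,3),np.uint8); o[:a.shape[0],:a.shape[1]]=a[:,:800]; o[240:240+b.shape[0],:b.shape[1]]=b
cv2.imwrite("pics/crop1.png",o)
for p in [(0,0,0),(.16,-.55,.24)]: print(proj("top",p))
for n,uv,z in [("red",(140,375),.08),("jar",(213,370),.07),("dish",(312,340),.014),("brush",(406,342),.01),("spare",(243,171),.05)]: print(n,ray("top",uv,z).round(3))
print("green top", ray("top",(403,147),.195),"base",ray("top",(393,180),0))
E
```

```text
top 250 [458.8 248.4] [ 0.5385 -0.3554  0.039 ]
top 85 [480.6 250.5] [ 0.5286 -0.4001  0.039 ]
top 158 [452.3 261.4] [ 0.5126 -0.3366  0.039 ]
top 162 [474.3 263.6] [ 0.5026 -0.3816  0.039 ]
((464.3402099609375, 255.25820922851562), (42.73286819458008, 23.08661460876465), 5.19442892074585) [array([ 0.508 , -0.3139]), array([ 0.5562, -0.3269]), array([ 0.5373, -0.415 ]), array([ 0.4893, -0.401 ])]
side 261 [308.6 398. ] [ 0.5106 -0.3368  0.039 ]
side 125 [327.1 391.9] [ 0.5424 -0.3314  0.039 ]
side 139 [326.8 405. ] [ 0.5376 -0.3539  0.039 ]
side 258 [307. 424.] [ 0.5007 -0.38    0.039 ]
side 145 [326.2 419.1] [ 0.532  -0.3773  0.039 ]
side 114 [326.  431.9] [ 0.5277 -0.3977  0.039 ]
((317.2348327636719, 411.0386657714844), (32.32368087768555, 49.457862854003906), 3.012787342071533) [array([ 0.4868, -0.3954]), array([ 0.5042, -0.313 ]), array([ 0.5564, -0.3252]), array([ 0.5356, -0.4067])]
[322.51134285 544.05288211]
[670.49928912 450.66339269]
red [0.36 0.31 0.08]
jar [0.353 0.172 0.07 ]
dish [ 0.387 -0.024  0.014]
brush [ 0.359 -0.219  0.01 ]
spare [0.761 0.083 0.05 ]
green top [ 0.71494899 -0.23532799  0.195     ] base [ 0.71907849 -0.24844709  0.        ]
```

View pics/crop1.png

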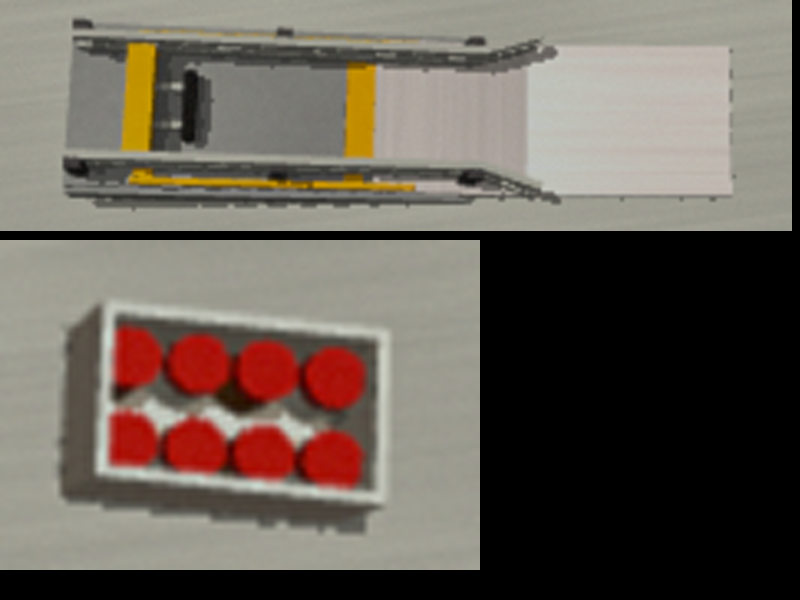

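Crop: tote rim corners at crop (107,301),(389,329),(384,508),(97,474); foot end (730,46)-(732,193); toe at column 527; lip (yellow plate's far edge) at column ~346; bumper face at ~207.

Run:
```python
from h import *
B=lambda x,y:(425+(x+.5)/6-.5,228+(y-240+.5)/6-.5); A=lambda x,y:(150+(x+.5)/3.3-.5,230+(y+.5)/3.3-.5)
T=np.array([ray("top",B(*c),.05) for c in [(107,301),(389,329),(384,508),(97,474)]])
print("tote",T.round(4),T.mean(0).round(4)); 
for i in range(4): print(np.linalg.norm(T[i]-T[i-1]).round(4))
ax=(T[0]+T[3]-T[1]-T[2])/2; print("yaw",np.arctan2(ax[1],ax[0]))
F=np.array([ray("top",A(*c),.008) for c in [(730,46),(732,194),(527,46),(527,194)]])
print("foot",F.round(4))
# side view foot
im=cv2.imread("pics/side0.png")
S=np.array([ray("side",c,.008) for c in [(277,322.5),(327,322.5)]]); print("side foot end",S.round(4))
E=F[:2].mean(0); 
# far rail ends: rail top inner edges vs end of ramp bed
s12=np.tan(np.radians(12))
for yaw in [None]:
    u=F[2:].mean(0)-E; print("foot len",np.linalg.norm(u),"yaw",np.arctan2(u[1],u[0]), "from end edge",np.arctan2(*( (F[0]-F[1])[[1,0]]*[-1,1] )[::1]) )
# bed end edge: plane at bed height; iterate rays on the sloped plane
def slope(uv,h,O,yaw):
    c=eyes.get_calibration("top"); p0=ray("top",uv,0); p1=ray("top",uv,.1); d=p1-p0
    cy,sy=np.cos(yaw),np.sin(yaw); a=np.radians(12); ex=np.array([cy*np.cos(a),sy*np.cos(a),np.sin(a)]); ez=np.array([-cy*np.sin(a),-sy*np.sin(a),np.cos(a)]); ey=np.cross(ez,ex)
    t=(h-(p0-O)@ez)/(d@ez); q=p0+t*d-O; return np.array([q@ex,q@ey,h])
for yaw in (1.66,1.69,1.72):
  O=E+.134*np.array([np.cos(yaw),np.sin(yaw),0]); O[2]=.002   # bed plane ~ 8-6mm at toe
  for nm,uv,h in [("toeL",(527,62),.006),("lip",(346,65),.0057),("lip",(346,155),.0057),("bump",(208,100),.022),("railTR",(475,40),.05),("railBR",(475,172),.05),("railTL",(75,35),.05),("railBL",(68,160),.05)]: print(yaw,nm,slope(A(*uv),h,O,yaw).round(4))
```

```text
tote [[ 0.5633 -0.3216  0.05  ]
 [ 0.5418 -0.4177  0.05  ]
 [ 0.4799 -0.4036  0.05  ]
 [ 0.5032 -0.3075  0.05  ]] [ 0.522  -0.3626  0.05  ]
0.0617
0.0985
0.0635
0.0989
yaw 1.3414054141906087
foot [[ 0.5768 -0.1762  0.008 ]
 [ 0.4791 -0.1636  0.008 ]
 [ 0.5927 -0.0421  0.008 ]
 [ 0.4948 -0.031   0.008 ]]
side foot end [[ 0.4802 -0.159   0.008 ]
 [ 0.5735 -0.1751  0.008 ]]
foot len 0.13428825611238202 yaw 1.4526522885913957 from end edge 0.12883931615206312
1.66 toeL [-0.0093 -0.0657  0.006 ]
1.66 lip [ 0.109  -0.0831  0.0057]
1.66 lip [ 0.1194 -0.0249  0.0057]
1.66 bump [ 0.1988 -0.0713  0.022 ]
1.66 railTR [ 0.031  -0.0762  0.05  ]
1.66 railBR [0.0475 0.0065 0.05  ]
1.66 railTL [ 0.2697 -0.1177  0.05  ]
1.66 railBL [ 0.2837 -0.0432  0.05  ]
1.69 toeL [-0.0114 -0.0694  0.006 ]
1.69 lip [ 0.1064 -0.0904  0.0057]
1.69 lip [ 0.1185 -0.0324  0.0057]
1.69 bump [ 0.1966 -0.0811  0.022 ]
1.69 railTR [ 0.0286 -0.0809  0.05  ]
1.69 railBR [0.0476 0.0014 0.05  ]
1.69 railTL [ 0.2661 -0.1294  0.05  ]
1.69 railBL [ 0.2822 -0.0552  0.05  ]
1.72 toeL [-0.0136 -0.0732  0.006 ]
1.72 lip [ 0.1036 -0.0976  0.0057]
1.72 lip [ 0.1174 -0.0399  0.0057]
1.72 bump [ 0.194  -0.0908  0.022 ]
1.72 railTR [ 0.026  -0.0855  0.05  ]
1.72 railBR [ 0.0476 -0.0037  0.05  ]
1.72 railTL [ 0.2622 -0.1411  0.05  ]
1.72 railBL [ 0.2805 -0.0673  0.05  ]
```

```bash
cat >> h.py <<'E'
def A(x,y): return (150+(x+.5)/3.3-.5,230+(y+.5)/3.3-.5)
def frame(O,yaw,a=np.radians(12)):
    cy,sy=np.cos(yaw),np.sin(yaw); ex=np.array([cy*np.cos(a),sy*np.cos(a),np.sin(a)]); ez=np.array([-cy*np.sin(a),-sy*np.sin(a),np.cos(a)])
    return np.array([ex,np.cross(ez,ex),ez])
def slope(n,uv,h,O,yaw):
    p0=ray(n,uv,0); d=ray(n,uv,.1)-p0; R=frame(O,yaw); ez=R[2]
    return R@(p0+(h-(p0-O)@ez)/(d@ez)*d-O)
E
python3 - <<'E'
from h import *
E=np.array([.5279,-.1699,0])
for yaw in (1.435,1.445,1.455):
  O=E+.134*np.array([np.cos(yaw),np.sin(yaw),0]); O[2]=.002
  print(yaw,O.round(4))
  for nm,uv,h in [("toeL",(527,120),.006),("lip",(346,65),.0057),("lip",(346,155),.0057),("bump",(208,100),.022),("railTR",(475,40),.05),("railBR",(475,172),.05),("railTL",(75,35),.05),("railBL",(68,160),.05)]: print(nm,slope("top",A(*uv),h,O,yaw).round(4))
  for nm,uv,h in [("lipL",(281.5,222.5),.0057),("lipR",(313,222.5),.0057),("railL",(274,156),.05),("railR",(313,153),.05)]: print("side",nm,slope("side",uv,h,O,yaw).round(4))
E
```

```text
1.435 [ 0.546  -0.0371  0.002 ]
toeL [0.0015 0.0029 0.006 ]
lip [ 0.1214 -0.0272  0.0057]
lip [0.1186 0.0313 0.0057]
bump [0.2063 0.003  0.022 ]
railTR [ 0.0442 -0.0394  0.05  ]
railBR [0.0417 0.0441 0.05  ]
railTL [ 0.2854 -0.0276  0.05  ]
railBL [0.2832 0.0474 0.05  ]
side lipL [0.1194 0.0399 0.0057]
side lipR [ 0.1176 -0.0286  0.0057]
side railL [0.2697 0.0542 0.05  ]
side railR [ 0.2765 -0.0337  0.05  ]
1.445 [ 0.5447 -0.037   0.002 ]
toeL [0.0015 0.0015 0.006 ]
lip [ 0.1211 -0.0297  0.0057]
lip [0.1189 0.0288 0.0057]
bump [ 0.2063 -0.0003  0.022 ]
railTR [ 0.0438 -0.041   0.05  ]
railBR [0.0422 0.0424 0.05  ]
railTL [ 0.2851 -0.0317  0.05  ]
railBL [0.2836 0.0434 0.05  ]
side lipL [0.1198 0.0374 0.0057]
side lipR [ 0.1174 -0.0311  0.0057]
side railL [0.2701 0.0503 0.05  ]
side railR [ 0.2762 -0.0377  0.05  ]
1.455 [ 0.5434 -0.0368  0.002 ]
toeL [0.0016 0.0002 0.006 ]
lip [ 0.1208 -0.0322  0.0057]
lip [0.1192 0.0264 0.0057]
bump [ 0.2063 -0.0036  0.022 ]
railTR [ 0.0434 -0.0427  0.05  ]
railBR [0.0426 0.0408 0.05  ]
railTL [ 0.2848 -0.0357  0.05  ]
railBL [0.284  0.0394 0.05  ]
side lipL [0.1201 0.0349 0.0057]
side lipR [ 0.1171 -0.0336  0.0057]
side railL [0.2705 0.0465 0.05  ]
side railR [ 0.2759 -0.0416  0.05  ]
```

drive_tool(
  rows=[
    [[0,0,0.1325],[4.54,2.37,-1.15],8.54],
    [[0,0,0.1325],[4.54,2.37,-1.15],8.54],
    [[0,0,0.1325],[4.54,2.37,-1.15],8.54],
    [[0,0,0.1325],[4.54,2.37,-1.15],8.54],
    [[0,0,0.1325],[4.54,2.37,-1.15],8.54],
    [[0,0,0.1325],[4.54,2.37,-1.15],8.54],
    [[0,0,0.1325],[4.54,2.37,-1.15],8.54],
    [[0,0,0.1325],[4.54,2.37,-1.15],8.54],
  ],
  force=40,
)

```text
clock: 1.1
position: [0.5238, -0.3618, 0.1495]
ee_rot: [-0.0, 0.782, 0.623, -0.0]
contact_force: [-0.5, -0.6, 0.2]
width: 0.0854
gripper_force: 0.0
```

drive_tool(
  rows=[
    [[0,0,0],[0,0,0],8.54],
    [[0,0,0],[0,0,0],8.54],
  ],
)

```text
clock: 1.35
position: [0.5221, -0.3627, 0.1498]
ee_rot: [-0.001, 0.784, 0.621, -0.0]
contact_force: [-0.1, -0.1, 0.3]
width: 0.0854
gripper_force: 0.0
```

```bash
cat >> h.py <<'E'
from scipy.spatial.transform import Rotation as Ro
def st():
    s=manip.get_state(); w,x,y,z=s["ee_rot"]; M=Ro.from_quat([x,y,z,w]).as_matrix()
    print("t",round(s["clock"],2),"p",s["position"].round(4),"yaw_x",np.arctan2(M[1,0],M[0,0]).round(4),"yaw_y",np.arctan2(M[1,1],M[0,1]).round(4),"zax",M[:,2].round(3),"F",s["contact_force"].round(2),"w",round(s["width"],4),"g",round(s["gripper_force"],1),"q",s["qpos"].round(2)); return s,M
E
python3 - <<'E'
from h import *
st(); im=eyes.get_image("wrist"); c=eyes.get_calibration("wrist"); cv2.imwrite("pics/w1.png",im[:,:,::-1]); np.savez("w1.npz",**c)
E
```

```text
t 1.35 p [ 0.5221 -0.3627  0.1498] yaw_x 1.3409 yaw_y -0.2299 zax [-0.001  0.    -1.   ] F [-0.15 -0.11  0.3 ] w 0.0854 g 0.0 q [-0.72  0.43  1.51 -0.    1.21 -0.49]
```

View pics/w1.png

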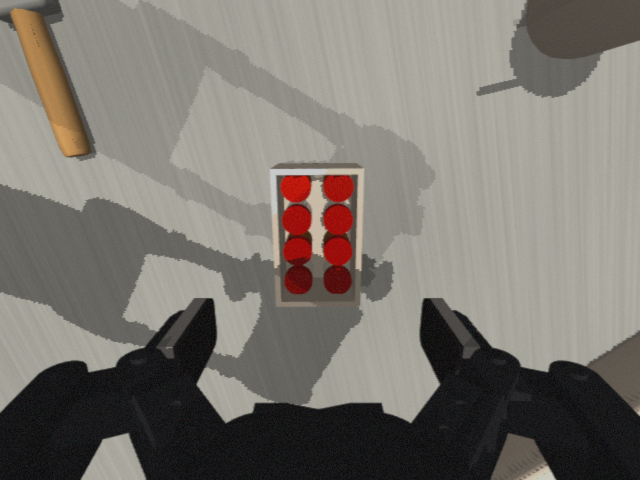

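The wrist view shows the tote centred between the fingers (column 318) and square to them. Descend and grip.

drive_tool(
  rows=[
    [[0,0,0],[0,0,-3],8.54],
    [[0,0,0],[0,0,-3],8.54],
    [[0,0,0],[0,0,-3],8.54],
    [[0,0,0],[0,0,-2],8.54],
    [[0,0,0],[0,0,-1.2],8.54],
    [[0,0,0],[0,0,0],6.5],
    [[0,0,0],[0,0,0],5.5],
    [[0,0,0],[0,0,0],5.5],
  ],
  force=40,
)

```text
clock: 2.4
position: [0.5226, -0.3635, 0.0291]
ee_rot: [0.001, 0.784, 0.621, -0.0]
contact_force: [-1.1, -1.2, -0.7]
width: 0.0609
gripper_force: 48.1
```

drive_tool(
  rows=[
    [[0,0,0],[0,0,0],5.5],
    [[0,0,0],[0,0,0],5.5],
  ],
)

```text
clock: 2.65
position: [0.5226, -0.3635, 0.0291]
ee_rot: [0.001, 0.783, 0.621, -0.0]
contact_force: [-1.4, -2.0, 3.3]
width: 0.0613
gripper_force: 48.6
```

drive_tool(
  rows=[
    [[0,0,0],[0,0,2],5.5],
    [[0,0,0],[0,0,3],5.5],
    [[0,0,0.0226],[0.26,4.5,0],5.5],
    [[0,0,0.0226],[0.26,5.9,0],5.5],
    [[0,0,0.0226],[0.26,5.9,0],5.5],
    [[0,0,0.0226],[0.26,5.9,0],5.5],
    [[0,0,0.0226],[0.26,4,0],5.5],
    [[0,0,0],[0,0,0],5.5],
  ],
)

```text
clock: 3.65
position: [0.5344, -0.097, 0.0775]
ee_rot: [-0.002, 0.746, 0.666, -0.0]
contact_force: [-0.4, 0.2, -6.2]
width: 0.0615
gripper_force: 47.6
```

drive_tool(
  rows=[
    [[0,0,0],[0,0,0],5.5],
    [[0,0,0],[0,0,0],5.5],
  ],
)

```text
clock: 3.9
position: [0.5356, -0.1018, 0.0781]
ee_rot: [0.0, 0.748, 0.664, -0.0]
contact_force: [-0.2, -0.6, -4.9]
width: 0.0612
gripper_force: 47.6
```

Run:
```python
from h import *
st(); im=eyes.get_image("top"); cv2.imwrite("pics/t2.png",im[:,:,::-1]); w=eyes.get_image("wrist"); cv2.imwrite("pics/w2.png",w[:,:,::-1])
```

```text
t 3.9 p [ 0.5356 -0.1018  0.0781] yaw_x 1.4526 yaw_y -0.1182 zax [ 0. -0. -1.] F [-0.18 -0.6  -4.94] w 0.0612 g 47.6 q [-0.32  0.37  1.81 -0.    0.96 -0.2 ]
```

View pics/w2.png

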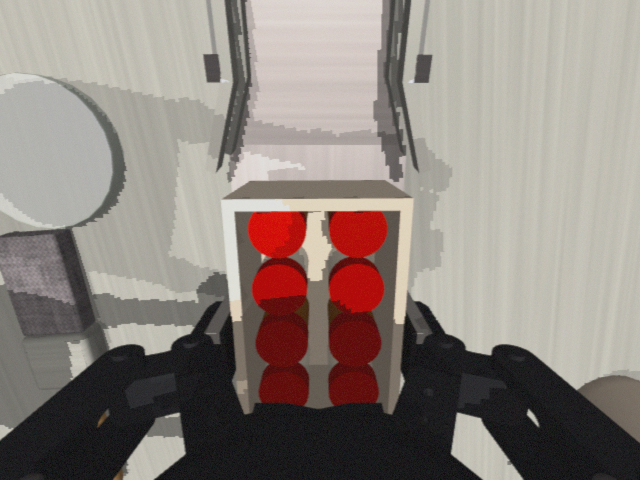

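drive_tool(
  rows=[
    [[0,0,0],[0,0,-1.5],5.5],
    [[0,0,0],[0,0,-1.5],5.5],
    [[0,0,0],[0,0,-0.7],5.5],
    [[0,0,0],[0,0,-0.3],5.5],
    [[0,0,0],[0,0,0],5.5],
  ],
)

```text
clock: 4.62
position: [0.5356, -0.1009, 0.0381]
ee_rot: [-0.0, 0.747, 0.665, -0.0]
contact_force: [0.6, -0.3, -5.5]
width: 0.0616
gripper_force: 47.5
```

drive_tool(
  rows=[
    [[0,0,0],[0,0,-0.1],5.5],
    [[0,0,0],[0,0,0],5.5],
  ],
)

```text
clock: 4.88
position: [0.5358, -0.1009, 0.0377]
ee_rot: [0.0, 0.747, 0.665, 0.0]
contact_force: [-0.8, -1.0, -5.2]
width: 0.0613
gripper_force: 47.5
```

drive_tool(
  rows=[
    [[0,0,0],[0,0,-0.1],5.5],
    [[0,0,0],[0,0,0],5.5],
  ],
)

```text
clock: 5.12
position: [0.5358, -0.1009, 0.0371]
ee_rot: [0.0, 0.747, 0.665, 0.0]
contact_force: [-0.5, 1.1, 2.2]
width: 0.0612
gripper_force: 48.3
```

drive_tool(
  rows=[
    [[0,0,0],[0,0,0],6.8],
    [[0,0,0],[0,0,0],8.54],
    [[0,0,0],[0,0,0],8.54],
    [[0,0,0],[0,0,0],8.54],
    [[0,0,0],[0,0,2],8.54],
    [[0,0,0],[0,0,4],8.54],
    [[0,0,0],[0,0,4],8.54],
    [[0,0,0],[0,0,1],8.54],
  ],
)

```text
clock: 6.12
position: [0.5372, -0.1014, 0.1491]
ee_rot: [0.002, 0.747, 0.665, 0.001]
contact_force: [0.0, 0.2, 0.6]
width: 0.0857
gripper_force: 0.0
```

Run:
```python
from h import *
s,M=st(); w=eyes.get_image("wrist"); cv2.imwrite("pics/w3.png",w[:,:,::-1]); np.savez("w3.npz",**eyes.get_calibration("wrist"))
```

```text
t 6.12 p [ 0.5372 -0.1014  0.1491] yaw_x 1.4538 yaw_y -0.117 zax [ 0.005 -0.002 -1.   ] F [0.01 0.23 0.59] w 0.0857 g 0.0 q [-0.31  0.3   1.72 -0.    1.12 -0.2 ]
```

View pics/w3.png

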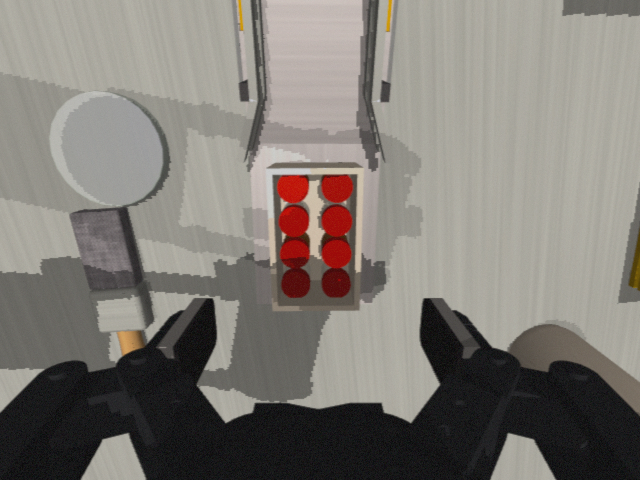

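drive_tool(
  rows=[
    [[0.0869,-0.0101,0],[-0.25,-2.25,0],0],
    [[0.0869,-0.0101,0],[-0.25,-2.25,0],0],
    [[0.0869,-0.0101,0],[-0.25,-2.25,0],0],
    [[0.0869,-0.0101,0],[-0.25,-2.25,0],0],
    [[0,0,0],[0,0,-2],0],
    [[0,0,0],[0,0,-2],0],
    [[0,0,0],[0,0,0],0],
    [[0,0,0],[0,0,0],0],
  ],
)

```text
clock: 7.18
position: [0.5255, -0.1907, 0.1061]
ee_rot: [-0.116, 0.736, 0.654, 0.13]
contact_force: [0.5, -0.7, -0.3]
width: -0.0
gripper_force: 0.0
```

```bash
cat >> h.py <<'E'
O=np.array([.5434,-.0368,.002]); YAW=1.455; U=np.array([np.cos(YAW),np.sin(YAW),0]); W=np.array([-U[1],U[0],0])
def rel():
    s,M=st(); p=s["position"]; 
    c=p+.011*M[:,0]+.011*M[:,2]; b=p-.011*M[:,0]+.011*M[:,2]; R=frame(O,YAW)
    print("tcp dock",((p-O)@U).round(4),((p-O)@W).round(4),"tip dock x,z",((c-O)@U).round(4),c[2].round(4),"tip ramp",(R@(c-O)).round(4),"back ramp",(R@(b-O)).round(4),"F along u",(s["contact_force"]@U).round(2)); return s,M
E
python3 - <<'E'
from h import *
s,M=rel(); V=eyes.get_calibration("wrist")["view"]; C=-V[:3,:3].T@V[:3,3]; print("cam in tool",M.T@(C-s["position"]))
im=eyes.get_image("side"); cv2.imwrite("pics/s4.png",im[:,:,::-1])
E
```

```text
t 7.17 p [ 0.5255 -0.1907  0.1061] yaw_x 1.4535 yaw_y -0.1169 zax [ 0.039  0.341 -0.939] F [ 0.52 -0.71 -0.28] w -0.0 g 0.0 q [-0.66  0.44  1.68  0.32  1.23 -0.68]
tcp dock -0.1549 0.0 tip dock x,z -0.1408 0.0995 tip ramp [-0.1174  0.      0.1247] back ramp [-0.1392  0.      0.1216] F along u -0.65
cam in tool [ 7.28327483e-02 -1.18448542e-04 -1.31158715e-01]
```

View pics/s4.png

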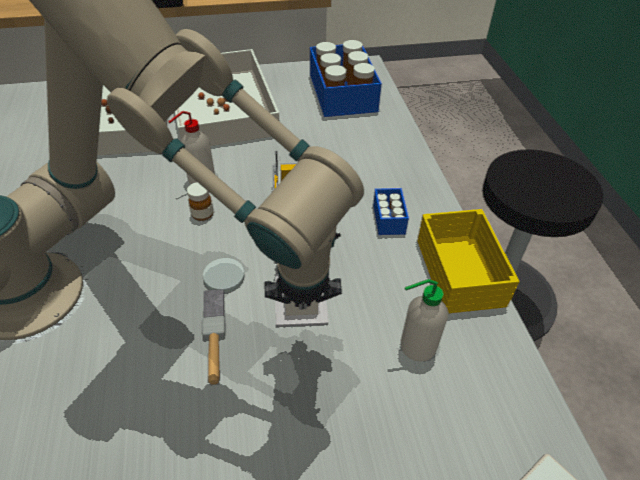

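The side view shows the closed, tilted gripper just behind the foot (300,290), clear of bottle and dish. Descend.

drive_tool(
  rows=[
    [[0,0,0],[0,0,-3],0],
    [[0,0,0],[0,0,-2.5],0],
    [[0,0,0],[0,0,-1.6],0],
    [[0,0,0],[0,0,0],0],
    [[0,0,0],[0.21,1.79,0],0],
    [[0,0,0],[0.08,0.7,0],0],
    [[0,0,0],[0,0,0],0],
  ],
)

```text
clock: 8.1
position: [0.5286, -0.165, 0.036]
ee_rot: [-0.115, 0.735, 0.655, 0.13]
contact_force: [0.3, 0.8, -0.2]
width: -0.0004
gripper_force: 0.0
```

Run:
```python
from h import *
rel()
```

```text
t 8.1 p [ 0.5286 -0.165   0.036 ] yaw_x 1.4555 yaw_y -0.1155 zax [ 0.04  0.34 -0.94] F [ 0.27  0.83 -0.24] w -0.0004 g 0.0 q [-0.62  0.5   1.78  0.35  1.06 -0.71]
tcp dock -0.1291 -0.0001 tip dock x,z -0.115 0.0294 tip ramp [-1.068e-01 -1.000e-04  5.070e-02] back ramp [-0.1285 -0.0002  0.0477] F along u 0.85
```

drive_tool(
  rows=[
    [[0,0,0],[0.06,0.5,0],0],
    [[0,0,0],[0.06,0.5,0],0],
    [[0,0,0],[0.06,0.5,0],0],
    [[0,0,0],[0.06,0.5,0],0],
    [[0,0,0],[0.06,0.5,0],0],
    [[0,0,0],[0.06,0.5,0],0],
  ],
)

```text
clock: 8.85
position: [0.5325, -0.1368, 0.0355]
ee_rot: [-0.115, 0.736, 0.655, 0.13]
contact_force: [-1.1, -6.8, 4.3]
width: 0.0
gripper_force: 2.9
```

Run:
```python
from h import *
rel(); w=eyes.get_image("wrist"); cv2.imwrite("pics/w5.png",w[:,:,::-1])
```

```text
t 8.85 p [ 0.5325 -0.1368  0.0355] yaw_x 1.4541 yaw_y -0.117 zax [ 0.041  0.339 -0.94 ] F [-1.13 -6.8   4.3 ] w 0.0 g 2.9 q [-0.58  0.49  1.8   0.36  1.04 -0.68]
tcp dock -0.1006 -0.0007 tip dock x,z -0.0865 0.0289 tip ramp [-0.079  -0.0008  0.0443] back ramp [-0.1008 -0.0007  0.0413] F along u -6.89
```

View pics/w5.png

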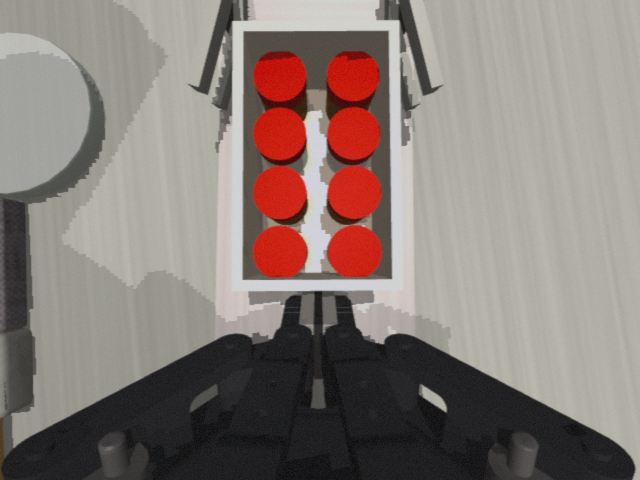

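The wrist view shows the tote straight and centred (column 316) with its front end between the flares; keep pushing.

drive_tool(
  rows=[
    [[0,0,0],[0.06,0.5,0],0],
    [[0,0,0],[0.06,0.5,0],0],
    [[0,0,0],[0.06,0.5,0],0],
    [[0,0,0],[0.06,0.5,0],0],
    [[0,0,0],[0.06,0.5,0],0],
    [[0,0,0],[0.06,0.5,0],0],
    [[0,0,0],[0.06,0.5,0],0],
  ],
)

```text
clock: 9.78
position: [0.5364, -0.1015, 0.0354]
ee_rot: [-0.115, 0.736, 0.655, 0.13]
contact_force: [-0.9, -6.3, 2.4]
width: -0.0002
gripper_force: 2.7
```

drive_tool(
  rows=[
    [[0,0,0],[0.06,0.5,0],0],
    [[0,0,0],[0.06,0.5,0],0],
    [[0,0,0],[0.06,0.5,0],0],
    [[0,0,0],[0.06,0.5,0],0],
    [[0,0,0],[0.06,0.5,0],0],
    [[0,0,0],[0.06,0.5,0],0],
  ],
)

```text
clock: 10.52
position: [0.5398, -0.0711, 0.0352]
ee_rot: [-0.116, 0.736, 0.654, 0.13]
contact_force: [0.3, -5.5, 1.1]
width: 0.0002
gripper_force: 2.2
```

Run:
```python
from h import *
rel()
```

```text
t 10.53 p [ 0.5398 -0.0711  0.0352] yaw_x 1.4538 yaw_y -0.1169 zax [ 0.04  0.34 -0.94] F [ 0.27 -5.49  1.09] w 0.0002 g 2.2 q [-0.47  0.47  1.84  0.39  0.99 -0.6 ]
tcp dock -0.0345 -0.0003 tip dock x,z -0.0204 0.0286 tip ramp [-0.0144 -0.0004  0.0303] back ramp [-0.0362 -0.0003  0.0272] F along u -5.42
```

drive_tool(
  rows=[
    [[0,0,0],[0.06,0.5,0],0],
    [[0,0,0],[0.06,0.5,0],0],
    [[0,0,0],[0.06,0.5,0],0],
    [[0,0,0],[0.06,0.5,0],0],
    [[0,0,0],[0.057,0.486,0.104],0],
    [[0,0,0],[0.057,0.486,0.104],0],
    [[0,0,0],[0.057,0.486,0.104],0],
    [[0,0,0],[0,0,0],0],
  ],
)

```text
clock: 11.52
position: [0.5439, -0.0354, 0.0386]
ee_rot: [-0.116, 0.736, 0.654, 0.13]
contact_force: [0.3, -1.6, -0.4]
width: 0.0
gripper_force: 0.7
```

Run:
```python
from h import *
rel()
```

```text
t 11.53 p [ 0.5439 -0.0354  0.0386] yaw_x 1.4537 yaw_y -0.1168 zax [ 0.039  0.342 -0.939] F [ 0.29 -1.56 -0.36] w 0.0 g 0.7 q [-0.41  0.46  1.86  0.41  0.97 -0.55]
tcp dock 0.0014 -0.0003 tip dock x,z 0.0156 0.0321 tip ramp [ 0.0215 -0.0003  0.0262] back ramp [-0.0003 -0.0003  0.0231] F along u -1.52
```

drive_tool(
  rows=[
    [[0,0,0],[0.057,0.486,0.104],0],
    [[0,0,0],[0.057,0.486,0.104],0],
    [[0,0,0],[0.057,0.486,0.104],0],
    [[0,0,0],[0.057,0.486,0.104],0],
    [[0,0,0],[0.057,0.486,0.104],0],
    [[0,0,0],[0.057,0.486,0.104],0],
    [[0,0,0],[0.057,0.486,0.104],0],
    [[0,0,0],[0.057,0.486,0.104],0],
  ],
)

```text
clock: 12.52
position: [0.5489, 0.0023, 0.0471]
ee_rot: [-0.115, 0.736, 0.655, 0.13]
contact_force: [-1.0, -7.4, 1.9]
width: 0.0002
gripper_force: 3.1
```

drive_tool(
  rows=[
    [[0,0,0],[0.057,0.486,0.104],0],
    [[0,0,0],[0.057,0.486,0.104],0],
    [[0,0,0],[0.057,0.486,0.104],0],
    [[0,0,0],[0.057,0.486,0.104],0],
    [[0,0,0],[0.057,0.486,0.104],0],
    [[0,0,0],[0,0,0],0],
  ],
)

```text
clock: 13.28
position: [0.5514, 0.0278, 0.0525]
ee_rot: [-0.116, 0.736, 0.654, 0.131]
contact_force: [0.6, -1.6, 0.5]
width: 0.0001
gripper_force: 0.6
```

Run:
```python
from h import *
rel()
im=eyes.get_image("top")[220:300,140:340]; w=eyes.get_image("wrist")
cv2.imwrite("pics/m6.png",np.hstack([cv2.resize(w[:,:,::-1],(400,300)),cv2.resize(im[:,:,::-1],(400,160)).copy().__class__((0,0,3)) if 0 else cv2.copyMakeBorder(cv2.resize(im[:,:,::-1],(400,160)),0,140,0,0,cv2.BORDER_CONSTANT)]))
```

```text
t 13.28 p [0.5514 0.0278 0.0525] yaw_x 1.4534 yaw_y -0.1172 zax [ 0.04   0.342 -0.939] F [ 0.61 -1.57  0.47] w 0.0001 g 0.6 q [-0.3   0.43  1.86  0.43  0.96 -0.45]
tcp dock 0.0651 -0.0005 tip dock x,z 0.0793 0.046 tip ramp [ 0.0867 -0.0005  0.0265] back ramp [ 0.0649 -0.0005  0.0234] F along u -1.49
```

View pics/m6.png

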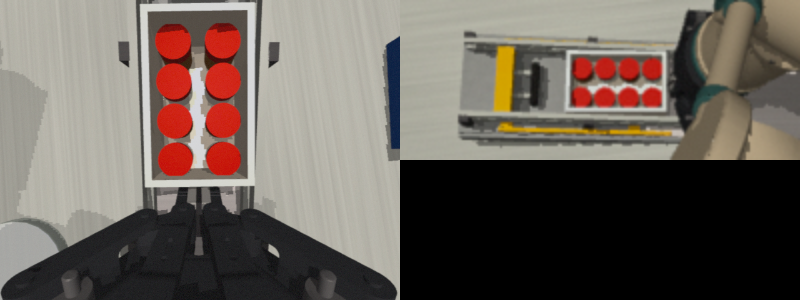

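The tote is square between the rails, its front (col 567 of the right half) still short of the bumper (col 541). Continue slowly.

drive_tool(
  rows=[
    [[0,0,0],[0.028,0.243,0.052],0],
    [[0,0,0],[0.028,0.243,0.052],0],
    [[0,0,0],[0.028,0.243,0.052],0],
    [[0,0,0],[0.028,0.243,0.052],0],
    [[0,0,0],[0.028,0.243,0.052],0],
    [[0,0,0],[0.028,0.243,0.052],0],
    [[0,0,0],[0.028,0.243,0.052],0],
    [[0,0,0],[0,0,0],0],
  ],
)

```text
clock: 14.38
position: [0.5534, 0.0442, 0.0558]
ee_rot: [-0.116, 0.736, 0.654, 0.13]
contact_force: [-0.7, -1.2, -1.7]
width: 0.0
gripper_force: 0.8
```

drive_tool(
  rows=[
    [[0,0,0],[0.028,0.243,0.052],0],
    [[0,0,0],[0.028,0.243,0.052],0],
  ],
)

```text
clock: 14.62
position: [0.5539, 0.0487, 0.0566]
ee_rot: [-0.116, 0.736, 0.654, 0.13]
contact_force: [-0.4, -3.5, -2.7]
width: 0.0
gripper_force: 1.4
```

drive_tool(
  rows=[
    [[0,0,0],[0.028,0.243,0.052],0],
    [[0,0,0],[0.028,0.243,0.052],0],
  ],
)

```text
clock: 14.88
position: [0.5544, 0.0537, 0.0577]
ee_rot: [-0.116, 0.736, 0.654, 0.13]
contact_force: [-0.7, -2.7, -2.8]
width: 0.0
gripper_force: 1.4
```

Run:
```python
from h import *
rel()
```

```text
t 14.88 p [0.5544 0.0537 0.0577] yaw_x 1.4537 yaw_y -0.1169 zax [ 0.04   0.341 -0.939] F [-0.7  -2.74 -2.79] w 0.0 g 1.4 q [-0.25  0.43  1.86  0.43  0.95 -0.4 ]
tcp dock 0.0911 -0.0005 tip dock x,z 0.1052 0.0511 tip ramp [ 0.1131 -0.0005  0.0262] back ramp [ 0.0914 -0.0005  0.0231] F along u -2.8
```

drive_tool(
  rows=[
    [[0,0,0],[0.028,0.243,0.052],0],
    [[0,0,0],[0.028,0.243,0.052],0],
  ],
)

```text
clock: 15.12
position: [0.5549, 0.0582, 0.0587]
ee_rot: [-0.116, 0.736, 0.655, 0.13]
contact_force: [-0.8, -3.9, -2.2]
width: 0.0002
gripper_force: 2.3
```

drive_tool(
  rows=[
    [[0,0,0],[0.023,0.194,0.042],0],
    [[0,0,0],[0,0,0],0],
  ],
)

```text
clock: 15.38
position: [0.5551, 0.0601, 0.0591]
ee_rot: [-0.116, 0.736, 0.655, 0.13]
contact_force: [-0.8, -3.9, -3.3]
width: 0.0
gripper_force: 2.4
```

drive_tool(
  rows=[
    [[0,0,0],[0.023,0.194,0.042],0],
    [[0,0,0],[0,0,0],0],
  ],
)

```text
clock: 15.62
position: [0.5553, 0.0618, 0.0594]
ee_rot: [-0.116, 0.736, 0.655, 0.13]
contact_force: [-0.4, -6.0, -3.1]
width: 0.0002
gripper_force: 2.7
```

Run:
```python
from h import *
rel()
```

```text
t 15.62 p [0.5553 0.0618 0.0594] yaw_x 1.454 yaw_y -0.1166 zax [ 0.039  0.34  -0.94 ] F [-0.42 -6.   -3.06] w 0.0002 g 2.7 q [-0.24  0.42  1.85  0.43  0.95 -0.39]
tcp dock 0.0993 -0.0005 tip dock x,z 0.1134 0.0529 tip ramp [ 0.1215 -0.0005  0.0262] back ramp [ 0.0998 -0.0005  0.0231] F along u -6.01
```

drive_tool(
  rows=[
    [[0,0,0],[0.023,0.194,0.042],0],
    [[0,0,0],[0,0,0],0],
  ],
)

```text
clock: 15.88
position: [0.5555, 0.0635, 0.0597]
ee_rot: [-0.115, 0.736, 0.655, 0.129]
contact_force: [-1.6, -5.3, -2.4]
width: -0.0
gripper_force: 3.2
```

drive_tool(
  rows=[
    [[0,0,0],[0.023,0.194,0.042],0],
    [[0,0,0],[0,0,0],0],
  ],
)

```text
clock: 16.12
position: [0.5557, 0.0651, 0.0601]
ee_rot: [-0.115, 0.736, 0.655, 0.129]
contact_force: [-1.3, -7.5, -3.0]
width: 0.0
gripper_force: 3.6
```

Run:
```python
from h import *
rel(); w=eyes.get_image("wrist"); cv2.imwrite("pics/w7.png",w[:,:,::-1])
im=eyes.get_image("top")[235:285,165:325]; cv2.imwrite("pics/t7.png",cv2.resize(im[:,:,::-1],(800,250),interpolation=cv2.INTER_CUBIC))
```

```text
t 16.12 p [0.5557 0.0651 0.0601] yaw_x 1.4544 yaw_y -0.1163 zax [ 0.039  0.339 -0.94 ] F [-1.29 -7.45 -3.  ] w 0.0 g 3.6 q [-0.23  0.42  1.85  0.43  0.95 -0.38]
tcp dock 0.1027 -0.0005 tip dock x,z 0.1167 0.0535 tip ramp [ 0.1249 -0.0005  0.0261] back ramp [ 0.1031 -0.0005  0.023 ] F along u -7.55
```

View pics/t7.png

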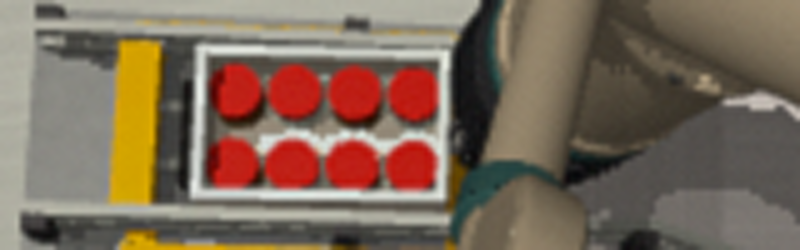

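drive_tool(
  rows=[
    [[0,0,0],[0.023,0.194,0.042],0],
    [[0,0,0],[0,0,0],0],
  ],
)

```text
clock: 16.48
position: [0.5559, 0.0668, 0.0604]
ee_rot: [-0.115, 0.736, 0.655, 0.129]
contact_force: [-1.4, -7.2, -2.1]
width: -0.0
gripper_force: 4.1
```

drive_tool(
  rows=[
    [[0,0,0],[0.023,0.194,0.042],0],
    [[0,0,0],[0,0,0],0],
  ],
)

```text
clock: 16.73
position: [0.5561, 0.0684, 0.0607]
ee_rot: [-0.115, 0.736, 0.655, 0.129]
contact_force: [-2.0, -8.0, -3.5]
width: -0.0003
gripper_force: 4.5
```

Run:
```python
from h import *
rel()
```

```text
t 16.73 p [0.5561 0.0684 0.0607] yaw_x 1.4548 yaw_y -0.116 zax [ 0.039  0.338 -0.94 ] F [-2.03 -8.03 -3.53] w -0.0003 g 4.5 q [-0.22  0.42  1.85  0.43  0.95 -0.37]
tcp dock 0.106 -0.0004 tip dock x,z 0.1201 0.0541 tip ramp [ 0.1283 -0.0004  0.026 ] back ramp [ 0.1065 -0.0004  0.023 ] F along u -8.21
```

drive_tool(
  rows=[
    [[0,0,0],[0.005,0.041,-0.196],0],
    [[0,0,0],[0.005,0.041,-0.196],0],
    [[0,0,0],[0.005,0.041,-0.196],0],
    [[0,0,0],[0.005,0.041,-0.196],0],
    [[0,0,0],[0.005,0.041,-0.196],0],
    [[0,0,0],[0.005,0.041,-0.196],0],
    [[0,0,0],[0,0,0],0],
  ],
)

```text
clock: 17.6
position: [0.5579, 0.0697, 0.0502]
ee_rot: [-0.113, 0.736, 0.655, 0.13]
contact_force: [-2.7, -13.3, 3.4]
width: 0.0
gripper_force: 6.0
```

Run:
```python
from h import *
rel(); w=eyes.get_image("wrist"); cv2.imwrite("pics/w8.png",w[:,:,::-1])
im=eyes.get_image("top"); cv2.imwrite("pics/t8.png",im[:,:,::-1])
```

```text
t 17.6 p [0.5579 0.0697 0.0502] yaw_x 1.4556 yaw_y -0.1164 zax [ 0.043  0.336 -0.941] F [ -2.67 -13.33   3.36] w 0.0 g 6.0 q [-0.22  0.44  1.86  0.44  0.93 -0.38]
tcp dock 0.1075 -0.002 tip dock x,z 0.1216 0.0436 tip ramp [ 0.1275 -0.0021  0.0154] back ramp [ 0.1057 -0.0021  0.0124] F along u -13.55
```

drive_tool(
  rows=[
    [[0,0,0],[-0.023,-0.194,-0.042],0],
    [[0,0,0],[0,0,0],0],
  ],
)

```text
clock: 17.95
position: [0.5578, 0.0696, 0.05]
ee_rot: [-0.114, 0.736, 0.654, 0.131]
contact_force: [-0.7, -7.1, 2.9]
width: 0.0
gripper_force: 3.1
```

drive_tool(
  rows=[
    [[0,0,0],[-0.023,-0.194,-0.042],0],
    [[0,0,0],[0,0,0],0],
  ],
)

```text
clock: 18.2
position: [0.5569, 0.0686, 0.0492]
ee_rot: [-0.115, 0.736, 0.654, 0.131]
contact_force: [-0.0, -3.1, 1.6]
width: 0.0
gripper_force: 1.4
```

drive_tool(
  rows=[
    [[0,0,0],[-0.023,-0.194,-0.042],0],
    [[0,0,0],[0,0,0],0],
  ],
)

```text
clock: 18.45
position: [0.5561, 0.0668, 0.0482]
ee_rot: [-0.116, 0.736, 0.654, 0.13]
contact_force: [0.8, -1.9, 2.0]
width: -0.0003
gripper_force: 0.9
```

drive_tool(
  rows=[
    [[0,0,0],[-0.023,-0.194,-0.042],0],
    [[0,0,0],[0,0,0],0],
  ],
)

```text
clock: 18.7
position: [0.5553, 0.0651, 0.0476]
ee_rot: [-0.117, 0.736, 0.654, 0.13]
contact_force: [0.8, -1.1, -0.2]
width: -0.0
gripper_force: 0.2
```

Run:
```python
from h import *
rel()
```

```text
t 18.7 p [0.5553 0.0651 0.0476] yaw_x 1.4532 yaw_y -0.117 zax [ 0.039  0.341 -0.939] F [ 0.79 -1.09 -0.16] w -0.0 g 0.2 q [-0.23  0.44  1.87  0.44  0.93 -0.4 ]
tcp dock 0.1026 -0.0 tip dock x,z 0.1167 0.0411 tip ramp [ 0.1223 -0.      0.0139] back ramp [ 0.1005 -0.      0.0108] F along u -1.0
```

drive_tool(
  rows=[
    [[0,0,0],[-0.023,-0.194,-0.03],0],
    [[0,0,0],[-0.05,-0.45,-0.05],0],
    [[0,0,0],[-0.11,-0.97,0],0],
    [[0,0,0],[-0.17,-1.45,0],0],
    [[0,0,0],[-0.2,-1.7,2],0],
    [[0,0,0],[-0.2,-1.7,4],0],
    [[0,0,0],[-0.5,-4,4],0],
    [[0,0,0],[-0.5,-4,4],0],
  ],
)

```text
clock: 19.7
position: [0.5377, -0.0818, 0.1883]
ee_rot: [-0.116, 0.736, 0.654, 0.13]
contact_force: [1.2, -0.4, -0.6]
width: -0.0001
gripper_force: 0.0
```

drive_tool(
  rows=[
    [[0,0,0],[-0.5,-4,2],0],
    [[0,0,0],[-0.5,-4,0],0],
    [[0,0,0],[0,0,0],0],
    [[0,0,0],[0,0,0],0],
  ],
)

```text
clock: 20.2
position: [0.5277, -0.1601, 0.2068]
ee_rot: [-0.116, 0.736, 0.654, 0.13]
contact_force: [0.3, 0.4, 0.8]
width: 0.0001
gripper_force: 0.0
```

Run:
```python
from h import *
rel()
def blobs(n,x0,x1,y0,y1,f):
    im=eyes.get_image(n)[:,:,::-1].astype(int); cv2.imwrite(f"pics/{n}9.png",im); b,g,r=im[...,0],im[...,1],im[...,2]
    m=f(r,g,b).astype(np.uint8); o=np.zeros_like(m); o[y0:y1,x0:x1]=m[y0:y1,x0:x1]; return o
for n,box in dict(top=(160,300,230,300),side=(265,335,140,270)).items():
    red=blobs(n,*box,lambda r,g,b:(r-g>60)&(r>90)&(g-b<25))
    k=cv2.connectedComponentsWithStats(red)
    for s,c in zip(k[2][1:],k[3][1:]):
        if s[4]>6: print(n,s[:5],c.round(1),"ramp x,y if cap 39mm up, flat:",slope(n,c,.039,O,YAW).round(4)[:2],"on deck:",slope(n,c,.045,O,YAW).round(4)[:2])
    yel=blobs(n,*box,lambda r,g,b:(r>120)&(g>80)&(b<60)&(r-g<90))
    k=cv2.connectedComponentsWithStats(yel)
    for s,c in zip(k[2][1:],k[3][1:]):
        if s[4]>10: print("yel",n,s,c.round(1),slope(n,c,.0057,O,YAW).round(4), "edge x", slope(n,(s[0],c[1]) if n=="top" else (c[0],s[1]),.0057,O,YAW).round(4)[0])
```

```text
t 20.2 p [ 0.5277 -0.1601  0.2068] yaw_x 1.4523 yaw_y -0.1181 zax [ 0.039  0.342 -0.939] F [0.32 0.41 0.82] w 0.0001 g 0.0 q [-0.62  0.33  1.57  0.31  1.42 -0.58]
tcp dock -0.1243 0.0013 tip dock x,z -0.1102 0.2002 tip ramp [-0.0666  0.0013  0.2168] back ramp [-0.0883  0.0013  0.2137] F along u 0.44
top [209 248  10  11  86] [213.6 252.8] ramp x,y if cap 39mm up, flat: [ 0.2047 -0.0155] on deck: [ 0.2046 -0.0144]
top [220 248  11  11  97] [225.  253.3] ramp x,y if cap 39mm up, flat: [ 0.1821 -0.0154] on deck: [ 0.1821 -0.0143]
top [232 249  11  11  97] [237.  253.7] ramp x,y if cap 39mm up, flat: [ 0.1582 -0.0152] on deck: [ 0.1583 -0.0141]
top [244 249  10  11  89] [248.7 254.2] ramp x,y if cap 39mm up, flat: [ 0.1344 -0.0151] on deck: [ 0.1347 -0.014 ]
top [209 263   9  10  79] [212.9 267.4] ramp x,y if cap 39mm up, flat: [0.2048 0.0144] on deck: [0.2047 0.0153]
top [219 263  11  11  95] [224.3 267.8] ramp x,y if cap 39mm up, flat: [0.1824 0.0145] on deck: [0.1824 0.0154]
top [231 263  11  11  93] [236.3 268.3] ramp x,y if cap 39mm up, flat: [0.1584 0.0149] on deck: [0.1585 0.0158]
top [243 264  11  10  91] [248.2 268.6] ramp x,y if cap 39mm up, flat: [0.1345 0.0147] on deck: [0.1348 0.0156]
yel top [187 243  10  33 274] [191.8 258.8] [ 0.249  -0.0074  0.0057] edge x 0.2585
yel top [258 249   6  28 117] [260.6 262.7] [ 0.107  -0.0037  0.0057] edge x 0.1126
yel top [189 281  86   7 211] [229.4 285. ] [0.1705 0.0451 0.0057] edge x 0.2515[ WARN:0@1.376] global loadsave.cpp:1063 imwrite_ Unsupported depth image for selected encoder is fallbacked to CV_8U.
```

drive_tool(
  rows=[
    [[0,0,0],[-3,-5,1],0],
    [[0,0,0],[-3,-5,1],0],
    [[0,0,0],[-3,-5,1],0],
    [[0,0,0],[-3,-5,0],0],
    [[0,0,0],[-3,-5,0],0],
    [[0,0,0],[0,0,0],0],
    [[0,0,0],[0,0,0],0],
  ],
)

```text
clock: 21.28
position: [0.3786, -0.4092, 0.2369]
ee_rot: [-0.116, 0.736, 0.654, 0.13]
contact_force: [-0.0, 0.0, 0.2]
width: 0.0003
gripper_force: 0.0
```

```bash
python3 - <<'E' 2>/dev/null
from h import *
rel()
pts={}
for n,(x0,x1,y0,y1) in dict(top=(160,300,230,300),side=(265,335,140,270)).items():
    im=eyes.get_image(n)[:,:,::-1].astype(int); b,g,r=im[...,0],im[...,1],im[...,2]
    m=((r-g>60)&(r>90)&(g-b<25)).astype(np.uint8); o=np.zeros_like(m); o[y0:y1,x0:x1]=m[y0:y1,x0:x1]
    k=cv2.connectedComponentsWithStats(o); pts[n]=[c for s,c in zip(k[2][1:],k[3][1:]) if s[4]>6]; print(n,[(s[4],c.round(1)) for s,c in zip(k[2][1:],k[3][1:])])
P=lambda n:(lambda c:c["camera_matrix"]@np.diag([1,-1,-1])@c["view"][:3])(eyes.get_calibration(n))
R=frame(O,YAW)
for t in pts["top"]:
    best=[]
    for s in pts["side"]:
        X=cv2.triangulatePoints(P("top"),P("side"),np.array(t,float),np.array(s,float)).ravel(); X=X[:3]/X[3]
        e=np.linalg.norm(proj("top",X)-t)+np.linalg.norm(proj("side",X)-s); z=(R@(X-O)); best.append((abs(z[2]-.039),e,z.round(4)))
    if best: print(t.round(1),min(best,key=lambda q:q[0])[1:])
E
```

```text
t 21.27 p [ 0.3786 -0.4092  0.2369] yaw_x 1.4541 yaw_y -0.1166 zax [ 0.04   0.342 -0.939] F [-0.    0.01  0.16] w 0.0003 g 0.0 q [-1.08  0.39  1.39  0.2   1.64 -0.97]
tcp dock -0.3889 0.1207 tip dock x,z -0.3748 0.2303 tip ramp [-0.3191  0.1206  0.3013] back ramp [-0.3409  0.1207  0.2981] F along u 0.01
top [(np.int32(85), array([213.6, 252.8])), (np.int32(96), array([225. , 253.3])), (np.int32(94), array([236.9, 253.9])), (np.int32(89), array([248.7, 254.2])), (np.int32(79), array([212.9, 267.4])), (np.int32(90), array([224.3, 267.8])), (np.int32(91), array([236.4, 268.3])), (np.int32(89), array([248.2, 268.7]))]
side [(np.int32(231), array([289.1, 193.9])), (np.int32(236), array([302.8, 193.5]))]
[213.6 252.8] (np.float64(17.639672643229385), array([0.2005, 0.0004, 0.0083]))
[225.  253.3] (np.float64(15.50882057175405), array([0.178 , 0.0028, 0.0371]))
[236.9 253.9] (np.float64(0.64911173038748), array([ 0.1588, -0.0127,  0.0556]))
[248.7 254.2] (np.float64(2.69482602501896), array([ 0.1373, -0.01  ,  0.0837]))
[212.9 267.4] (np.float64(3.789614339701547), array([ 0.2049,  0.0125, -0.0041]))
[224.3 267.8] (np.float64(1.6953787216942593), array([0.182 , 0.0146, 0.0256]))
[236.4 268.3] (np.float64(14.49619622390049), array([ 0.1612, -0.001 ,  0.0483]))
[248.2 268.7] (np.float64(16.58593848233991), array([0.1393, 0.0014, 0.0774]))
```

```bash
python3 - <<'E' 2>/dev/null
from h import *
im={n:eyes.get_image(n) for n in("top","side")}
R=frame(O,YAW); w=lambda x,y,z:O+R.T@np.array([x,y,z])
for nm,h in (("seated",.05),("rear up",.0557)):
  print(nm,"rear rim",proj("side",w(.120,0,h)).round(1),"front rim",proj("side",w(.220,0,.05)).round(1),"top rear",proj("top",w(.120,0,h)).round(1),"top front",proj("top",w(.22,0,.05)).round(1))
c,r=proj("side",w(.120,0,.05)).astype(int); print("side rear rows",r-10,[tuple(int(v) for v in im["side"][i,c-1:c+2].mean(0)) for i in range(r-10,r+14)])
c2,r2=proj("side",w(.220,0,.05)).astype(int); print("side front rows",r2-8,[tuple(int(v) for v in im["side"][i,c2-1:c2+2].mean(0)) for i in range(r2-8,r2+10)])
c,r=proj("top",w(.120,0,.05)).astype(int); print("top rear cols",c-8,[tuple(int(v) for v in im["top"][r-1:r+2,i].mean(0)) for i in range(c-8,c+9)])
E
```

```text
seated rear rim [297.4 210.2] front rim [295.6 173. ] top rear [256.  260.8] top front [205.3 259.2]
rear up rear rim [297.4 208.7] front rim [295.6 173. ] top rear [256.2 260.4] top front [205.3 259.2]
side rear rows 200 [(189, 197, 187), (183, 194, 186), (183, 196, 186), (166, 172, 162), (161, 166, 156), (158, 166, 155), (162, 167, 156), (185, 192, 185), (193, 199, 191), (199, 212, 203), (174, 184, 175), (108, 108, 99), (90, 86, 77), (94, 90, 81), (91, 89, 79), (95, 91, 84), (91, 88, 79), (94, 90, 83), (92, 89, 80), (95, 91, 83), (95, 90, 85), (94, 92, 86), (93, 78, 46), (94, 73, 5)]
side front rows 164 [(192, 154, 37), (203, 158, 0), (200, 158, 8), (203, 159, 10), (204, 161, 10), (167, 131, 10), (101, 77, 9), (77, 59, 3), (85, 66, 22), (143, 140, 110), (194, 206, 194), (121, 122, 115), (88, 86, 78), (91, 86, 77), (94, 91, 83), (92, 90, 83), (91, 91, 84), (99, 87, 80)]
top rear cols 247 [(109, 66, 58), (104, 55, 47), (111, 54, 47), (99, 48, 41), (95, 62, 54), (86, 73, 64), (90, 85, 74), (156, 155, 140), (193, 195, 178), (147, 137, 105), (94, 70, 25), (90, 63, 0), (111, 79, 0), (122, 86, 0), (123, 87, 0), (122, 86, 1), (110, 85, 38)]
```

Measured in the side view, the rear rim is at row 210.6. The prediction is 210.2 if the tote is seated and 208.7 if its rear edge is still up, so it is seated. Handing in.

```bash
python3 -c "
from rig import job
print(job.sign_off())"
```

```text
the job is handed in; nothing more can be done
None
```

I set the white tote on the foot, pushed it up the ramp and let go with it behind the lip, then handed the job in at about 21 s; the final images show it seated flat and centred, and measured forces stayed under 15 N, but no verdict was returned.

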